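Close the guarded bench isolator and start the bench

TASK

Power up the test bench: reach down through the guard window of the unit with the one broad lever and press that lever fully down, without touching either guard frame, then press the large button on the push-button station fully in and let it go. Only touch, do not pick anything up: leave the station and the other things where they lie, and leave the narrow toggles and the small button alone.

Things in the scene. Friction and masses are not known exactly. Their poses are not given: they have to be found in the camera images.
- main_unit_guard: open aluminium guard frame of the main unit: a level rectangle 140 (x) x 130 (y) mm outside, bars 20 mm wide and 5 mm thick, top face 85 mm above the bench, on four 10 mm round corner posts; its window is 100 (x) x 90 (y) mm. Fixed to the unit. Origin on the bench under the window's centre, z up, lever hinge at the +x side. Never to be touched
- main_unit_window (a point): centre of the main unit's guard window, in the plane of the frame's top face (85 mm above the bench); axes as the guard's
- main_lever (a joint): angle of the main lever: 0 = fully up, 0.42 = fully down on its stop. Starts between 0 and 0.1. It is stiff with friction and stays where it is left; it takes about 5 N downwards at the pad
- main_lever_pad (a point): centre of the top face of the main lever's pad: one broad black T-shaped paddle, pad 46 mm wide (y) x 24 mm long (x), on an 18 mm wide arm. The pad is 60 mm from its hinge, which lies 60 mm above the bench and 58 mm to +x of the window's centre. Its top is 78 mm above the bench when up and 53 mm when down (25 mm travel, sideways drift under 3 mm), under the middle of the window
- branch_unit_guard: open aluminium guard frame of the branch unit: a level rectangle 140 (x) x 130 (y) mm outside, bars 20 mm wide and 5 mm thick, top face 85 mm above the bench, on four 10 mm round corner posts; its window is 100 (x) x 90 (y) mm. Fixed to the unit. Origin on the bench under the window's centre, z up, lever hinge at the +x side. Never to be touched. The branch unit looks just like the main one but has two narrow toggles in its window in place of one broad paddle
- branch_lever_l (a joint): angle of the branch unit's +y narrow toggle (9 mm wide), 0 = up, to be left at 0
- branch_lever_r (a joint): angle of the branch unit's -y narrow toggle (9 mm wide), 0 = up, to be left at 0
- station: loose grey push-button station, 110 (x) x 66 (y) x 62 mm high, about 0.7 kg, lying on the bench. Origin at the centre of its underside, z up. On its white top are a large and a small black button, 55 mm apart along its x
- large_button_top (a point): centre of the large button's top face, 34 mm diameter, on the +x half of the station; its z is up
- large_button (a joint): how far the large button is pressed, m: 0 = out, 0.006 = fully in; sprung, fully in takes about 5 N
- small_button (a joint): how far the small button (18 mm diameter, on the -x half of the station) is pressed, m: 0 = out, 0.005 = in; not to be pressed
- bobbin: bystander: copper-coloured bobbin, 36 dia x 32 mm high, standing in front of (robot side of) the main unit; origin at its underside
- heatsink: bystander: finned aluminium heat sink, 36 x 44 x 28 mm high, in front of the branch unit; origin at its underside
- terminal_block: bystander: white terminal block, 70 x 22 x 20 mm high; origin at its underside
- screwdriver: bystander: screwdriver lying on the bench, about 200 mm long
- mug: bystander: white mug, 78 dia x 88 mm high; origin at its underside
- screw_jar: bystander: jar, 54 dia x 60 mm high; origin at its underside
- plug_adapter: bystander: black plug adapter, 50 x 50 x 40 mm high; origin at its underside

How it is judged:
On the way, in this order (a step that is already met when the one before it is completed fails the run):
1. the main lever is pressed fully down (value of joint main_lever above 0.37 rad), for 0.1 s.
2. the large button is pressed fully in (value of joint large_button above 0.0045 m), for 0.05 s.
At the end, for the whole second after the job is handed in: Main lever down (above 0.37 of 0.42 rad); large button, pressed at least 4.5 mm after that, out again (under 2 mm); small button (under 2.5 mm) and narrow toggles (under 0.08 rad) unmoved; station within 20 mm of its start, level, at rest (value of joint main_lever above 0.37 rad and value of joint large_button below 0.002 m and value of joint small_button below 0.0025 m and value of joint each of branch_lever_l, branch_lever_r below 0.08 rad and not (distance of station from where it was at the start of the episode above 0.02 m or angle between station's own z axis and vertical above 0.15 rad) and linear speed of station below 0.02 m/s); the robot touches nothing.
It fails at once if the robot touches a guard frame, of the main or the branch unit (contact force between any of the fingers, the arm and main_unit_guard above 0.5 N or contact force between any of the fingers, the arm and branch_unit_guard above 0.5 N).
It fails at once if a narrow toggle is moved or the small button pressed (value of joint any of branch_lever_l, branch_lever_r above 0.08 rad or value of joint small_button above 0.0025 m).
It fails at once if the large button is pressed before the main lever is down (value of joint main_lever below 0.36 rad and value of joint large_button above 0.003 m).
It fails at once if the station is lifted, tipped or shifted by more than 20 mm (distance of station from where it was at the start of the episode above 0.02 m or angle between station's own z axis and vertical above 0.15 rad).
It fails at once if a bystander is shifted or lifted by more than 30 mm (distance of any of bobbin, heatsink, terminal_block, screwdriver, mug, screw_jar, plug_adapter from where it was at the start of the episode above 0.03 m).
It also fails if it takes over 45 s, if anything falls off the work surface, if the arm or the gripper's body presses on something with over 40 N, if the wrist force passes 120 N, or if a joint passes its speed limit or range.

ROBOT

A 7-joint arm with a two-finger parallel gripper is mounted at the origin on the work surface. World frame = base frame: x ahead of the robot, y to its left, z up, the work surface at z = 0. Lengths are in m, angles in rad, forces in N, time in s.
With the tool pointing down it reaches from about 0.4 to 0.85 m from the base axis. Payload 4.4 kg.
Tool frame: the origin (TCP) lies at the very end of the fingers, on their centre line; the grasp point (between the pads) lies 19 mm behind it; x points along the fingers, z is the direction in which the jaws open and shut, and the axes are right-handed (so a half turn about x gives the same grasp; the last joint's range is limited). The gripper opens to 94 mm and grips with 3 to 60 N. Pads are 16 mm wide; open, the fingers measure 119 mm over their backs; the gripper's body (75 mm by 177 mm) begins 78 mm behind the grasp point.
Start: joints at [-1.376, 0.628, 0.038, 1.517, -0.027, 0.996, -0.02], TCP at [0.168, 0.628, 0.205] pointing down, gripper open.
Joint ranges: [-3.06, 3.06], [-0.37, 2.12], [-1.25, 1.32], [0.18, 2.47], [-1.1, 4.24], [0.23, 1.98], [-2.94, 2.94]. Speed limits (rad/s): [2.57, 2.57, 3.14, 3.14, 3.14, 3.14, 3.14].

INTERFACE

Orientations are given as a unit quaternion [w, x, y, z].
In Python, from bench import get_obs, capture, camera_params, close_job gives the robot as it stands.
- The arm moves only by the shell command python3 -m handwheel 'ROWS'. ROWS is JSON, a list of rows, each a list of 5 numbers: the closure in counts, from 0 (fully open) to 255 (shut), then the shift along the tool's x, y, z in mm, then the turn about the tool's x in rad. In form: [[jaw, dx, dy, dz, spin], ...]. A call has 1 to 8 rows; each row shifts and turns the commanded pose from where the row before left it, along the tool's axes as they then stand; what a row does not reach is not made up. A row lasts 1/8 s, in which the tool goes at most 62.5 mm and 10.7 degrees, less where a joint would pass 70% of its speed; a pose out of reach is approached as far as the arm can. A call is refused whole if a number of a shift passes 62.5 or a number of a turn 0.188, either way. A call with a gripper value outside its range is refused whole. The fingers move at their own pace and stop on an object; the grip force is fixed at half the most. Time passes only in rows, so rows that do not move let the fingers close. It gives the time, the measured TCP pose, the force and the opening at its end, in the units of the state.
- get_obs(): the state, without advancing time (a new reading comes with each control period).
- capture(name): name is "scene" or "top"; returns (picture, depth): 480x640x3 uint8, red, green, blue; 480x640 float32, m along the optical axis (not along the pixel's ray), 0 where there is no reading.
- camera_params(name): a dict with "fx", "fy", "cx", "cy" (pixels), "R" (3x3) and "t" (3): a world point X has camera coordinates R X + t. Camera axes: x right, y down, z forward; pixel columns grow to the right and rows downward; lengths in m; the calibration is good to about 2 mm. A picture is of the moment at which its call begins. camera_params takes no time and is no camera call.
- close_job(): hands the job in, once; it reports no verdict.
The state is a dict: "t": time; "joints": joint angles; "joint_velocities": joint speeds; "joint_efforts": joint torques, N m; "tool_pos": TCP position; "ee_rot": TCP orientation; "ft_force": force on the tool from outside, world axes, zero at the start; "wrist_torque": the same for the moment, N m; "grip_width": finger opening in m.
Only numpy, scipy, OpenCV 4.12 (cv2) and the standard library are available. Lean on these libraries where they do the work, as an engineer would, in place of code of your own. Each camera call takes 0.05 s, during which the arm holds its last target.

## Working session

There is one attempt and no reset: what is moved stays moved. The work goes in short steps, Python scripts to look and compute and a shell command to move; the robot and the scene stay as the last step left them, time stands still between calls to the robot, and variables do not carry over. Pictures are saved under pics/ and viewed, and the job is handed in when it is done.

```bash
mkdir -p pics; ls
python3 - <<'E'
from bench import *
import cv2,numpy as np
for n in("scene","top"):
    p,d=capture(n); cv2.imwrite(f"pics/{n}0.png",p[:,:,::-1]); np.savez(f"{n}0.npz",p=p,d=d)
    c=camera_params(n); print(n,c)
o=get_obs(); print(o)
E
```

```text
pics
scene {'fx': 436.9532209390527, 'fy': 436.9532209390527, 'cx': 323.5763366297277, 'cy': 242.2709403158427, 'R': array([[ 0.19230731,  0.98129829, -0.00845914],
       [ 0.85072405, -0.17100284, -0.49701773],
       [-0.48916919,  0.08838375, -0.86769915]]), 't': array([-0.10639778, -0.43579918,  1.43550356])}
top {'fx': 470.3120880767256, 'fy': 470.3120880767256, 'cx': 315.305780568729, 'cy': 236.16631718402343, 'R': array([[-0.01198881, -0.99992418, -0.00281239],
       [-0.9918909 ,  0.01224829, -0.12650065],
       [ 0.12652551,  0.00127299, -0.99196254]]), 't': array([0.01902729, 0.5851267 , 1.00938553])}
{'t': 0.1, 'joints': array([-1.37579282,  0.6292227 ,  0.03847991,  1.51822594, -0.02701344,
        0.99628385, -0.02000904]), 'joint_velocities': array([ 0.0006547 , -0.00318351, -0.00013653, -0.00119488, -0.00140817,
       -0.0005113 ,  0.00102803]), 'joint_efforts': array([ 1.92121101e-03, -5.50795305e+01,  1.14696890e+00, -1.87120146e+01,
       -5.22539823e-02,  1.92001899e-02,  2.80854175e-05]), 'tool_pos': array([0.16744592, 0.62747254, 0.2046802 ]), 'ee_rot': array([ 0.56033083, -0.43108166,  0.56122991,  0.43037071]), 'ft_force': array([ 0.0937947 , -0.10342708,  0.07463211]), 'wrist_torque': array([-0.02576282, -0.01122864,  0.00552458]), 'grip_width': 0.0937922648257969}
```

View pics/scene0.png

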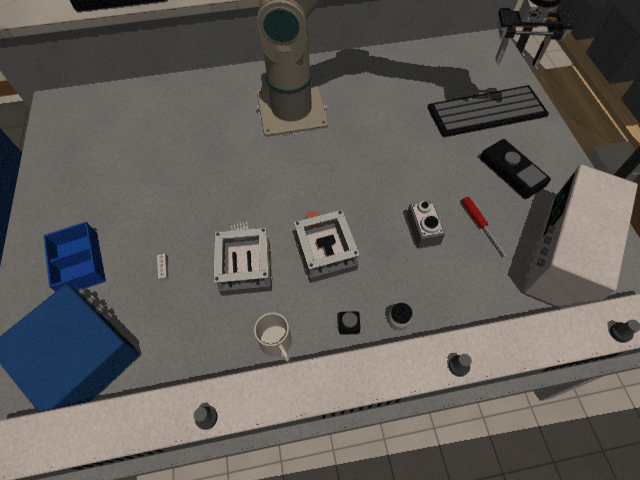

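View pics/top0.png

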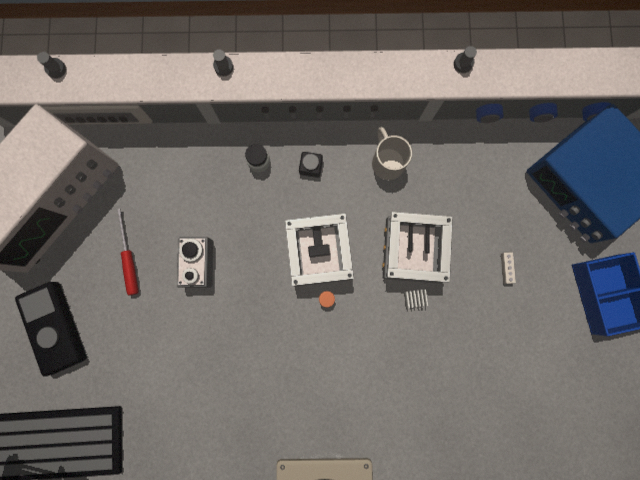

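The top view shows the main unit (one T paddle) around (320,250), the branch unit around (420,248), and the station around (194,262) with its large button near (191,250). The arm is parked outside the top view. I'll zoom in next and cast rays.

```bash
cat > h.py <<'E'
import numpy as np,cv2
from bench import camera_params
def ray(n,u,v,z):
    c=camera_params(n);R=np.array(c["R"]);t=np.array(c["t"])
    o=-R.T@t; d=R.T@np.array([(u-c["cx"])/c["fx"],(v-c["cy"])/c["fy"],1])
    return o+d*(z-o[2])/d[2]
def proj(n,X):
    c=camera_params(n);q=np.array(c["R"])@X+c["t"];return np.array([c["fx"]*q[0]/q[2]+c["cx"],c["fy"]*q[1]/q[2]+c["cy"]])
E
python3 - <<'E'
from h import *
T=np.load("top0.npz")["p"][:,:,::-1];S=np.load("scene0.npz")["p"][:,:,::-1]
a=cv2.resize(T[200:315,275:360],None,fx=5,fy=5,interpolation=cv2.INTER_CUBIC)[:575]
b=cv2.resize(T[225:300,165:225],None,fx=6,fy=6,interpolation=cv2.INTER_CUBIC)
o=np.zeros((575,800,3),np.uint8);o[:a.shape[0],:a.shape[1]]=a;o[:b.shape[0],430:430+b.shape[1]]=b
cv2.imwrite("pics/topz.png",o)
a=cv2.resize(S[200:285,285:365],None,fx=5,fy=5,interpolation=cv2.INTER_CUBIC)
b=cv2.resize(S[190:255,400:455],None,fx=7,fy=7,interpolation=cv2.INTER_CUBIC)
o=np.zeros((575,800,3),np.uint8);o[:a.shape[0],:a.shape[1]]=a;o[:b.shape[0],410:410+b.shape[1]]=b
cv2.imwrite("pics/scz.png",o)
# white frame: use depth -> heights
def pts(n):
    f=np.load(n+"0.npz");d=f["d"];c=camera_params(n)
    v,u=np.mgrid[:480,:640];q=np.stack([(u-c["cx"])/c["fx"]*d,(v-c["cy"])/c["fy"]*d,d],-1)-c["t"]
    return q@np.array(c["R"])
for n,(u0,u1,v0,v1) in [("top",(280,360,205,292)),("scene",(288,362,205,282))]:
    P=pts(n)[v0:v1,u0:u1]; m=(abs(P[...,2]-.085)<.006).astype(np.uint8)
    print(n,m.sum())
    cs,h=cv2.findContours(m,cv2.RETR_CCOMP,cv2.CHAIN_APPROX_NONE)
    for c,hh in zip(cs,h[0]):
        if len(c)<40: continue
        w=np.array([ray(n,p[0][0]+u0,p[0][1]+v0,.085)[:2]*1000 for p in c],np.float32)
        print("hole" if hh[3]>=0 else "outer",cv2.minAreaRect(w))
E
```

```text
top 2053
outer ((551.5186157226562, 4.917518615722656), (139.8299560546875, 129.84481811523438), 5.882844924926758)
hole ((551.3951416015625, 4.379917144775391), (103.52706909179688, 94.68720245361328), 5.911994457244873)
scene 1331
outer ((551.3900146484375, 6.367073059082031), (141.46214294433594, 130.15699768066406), 5.915742874145508)
hole ((551.7598266601562, 6.5265350341796875), (103.72811889648438, 93.68582153320312), 5.962587356567383)
```

View pics/topz.png

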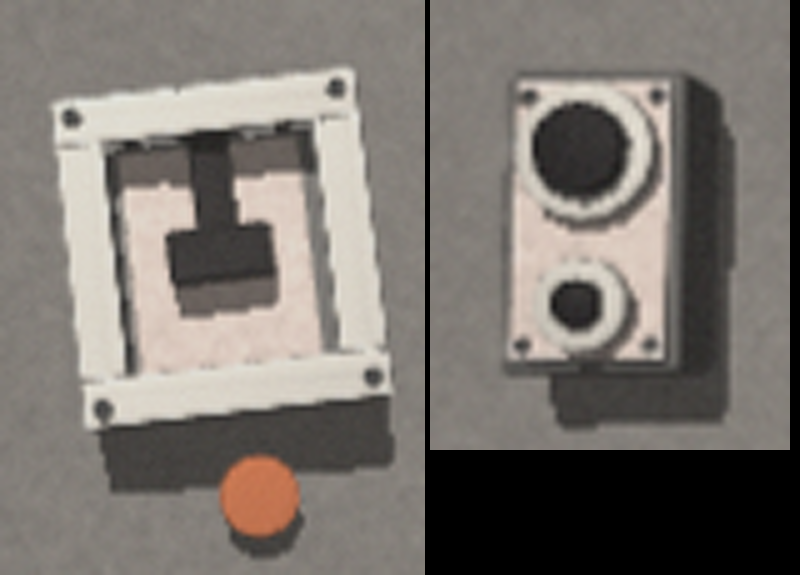

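View pics/scz.png

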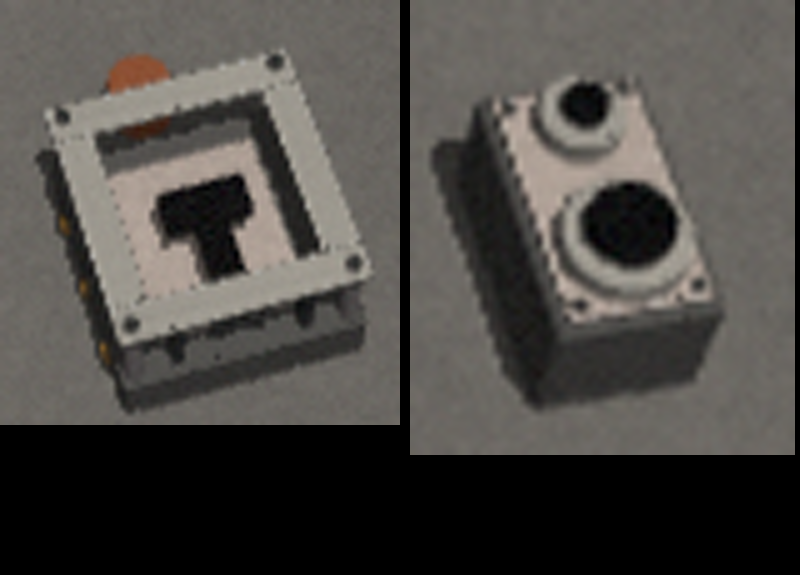

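Run:
```python
from h import *
from bench import *
from scipy.spatial.transform import Rotation as Ro
for n,(u0,u1,v0,v1) in [("top",(178,212,235,292)),("scene",(408,446,195,240))]:
    f=np.load(n+"0.npz");g=cv2.cvtColor(f["p"],cv2.COLOR_RGB2GRAY)[v0:v1,u0:u1]
    m=(g<70).astype(np.uint8);c=camera_params(n)
    k,l,s,ce=cv2.connectedComponentsWithStats(m)
    for i in range(1,k):
        if s[i,4]<20: continue
        u,v=ce[i]+[u0,v0]; d=np.median(f["d"][v0:v1,u0:u1][l==i])
        X=np.array(c["R"]).T@(np.array([(u-c["cx"])/c["fx"]*d,(v-c["cy"])/c["fy"]*d,d])-c["t"])
        print(n,s[i],(u,v),X, ray(n,u,v,.072))
R=Ro.from_quat(get_obs()["ee_rot"],scalar_first=True).as_matrix();print(R.round(4))
# pad 
for n,(u0,u1,v0,v1) in [("top",(306,332,238,266)),("scene",(310,342,230,256))]:
    f=np.load(n+"0.npz");g=cv2.cvtColor(f["p"],cv2.COLOR_RGB2GRAY)[v0:v1,u0:u1]
    c=camera_params(n);m=g<60;vv,uu=np.nonzero(m);d=f["d"][v0:v1,u0:u1][m]
    P=(np.stack([(uu+u0-c["cx"])/c["fx"]*d,(vv+v0-c["cy"])/c["fy"]*d,d],-1)-c["t"])@np.array(c["R"])
    P=P[P[:,2]>.055];print(n,len(P),np.percentile(P,[5,50,95],axis=0).round(3))
```

```text
top [  7   3  27  54 370] (np.float64(204.61891891891892), np.float64(273.4513513513514)) [0.5060151  0.25941679 0.02651971] [0.50371173 0.24862621 0.072     ]
top [  4   7  16  16 189] (np.float64(189.35978835978835), np.float64(249.73544973544975)) [0.5537071  0.27915068 0.083521  ] [0.55487811 0.28227046 0.072     ]
top [ 7 37  8  8 50] (np.float64(188.72), np.float64(275.3)) [0.49968771 0.27953604 0.08270193] [0.50019218 0.28243579 0.072     ]
scene [13  7  7  6 34] (np.float64(424.29411764705884), np.float64(204.5)) [0.50022624 0.27989147 0.08210655] [0.49388884 0.28391796 0.072     ]
scene [  0  10  37  35 349] (np.float64(417.55587392550143), np.float64(227.91977077363896)) [0.54005198 0.25783095 0.03570845] [0.56028846 0.24485503 0.072     ]
scene [ 16  21  14  12 127] (np.float64(430.90551181102364), np.float64(221.63779527559055)) [0.55550057 0.27957187 0.08381462] [0.5487703  0.28428338 0.072     ]
[[-4.000e-04 -9.662e-01  2.579e-01]
 [-1.600e-03  2.579e-01  9.662e-01]
 [-1.000e+00 -0.000e+00 -1.600e-03]]
top 110 [[ 0.539 -0.014  0.068]
 [ 0.552  0.005  0.072]
 [ 0.573  0.026  0.075]]
scene 228 [[ 0.542 -0.013  0.065]
 [ 0.557  0.007  0.071]
 [ 0.585  0.024  0.075]]
```

Main window centre ≈ (0.5515, 0.0055), yaw 5.9°, so the pad is at ≈ (0.5495, 0.0055). The large button is at ≈ (0.5546, 0.2795, 0.083). Moving there at height with the jaws shut.

```bash
python3 -m handwheel '[[255,0,-33,-31,0],[255,0,-33,-31,0],[255,0,-33,-31,0],[255,0,-33,-31,0],[255,0,-33,-31,0],[255,0,-33,-31,0],[255,0,-33,-31,0],[255,0,-33,-31,0]]'
```

```text
t: 1.1
tool_pos: [0.3592, 0.3189, 0.2053]
ee_rot: [0.561, -0.431, 0.561, 0.431]
ft_force: [0.9, 1.9, 0.1]
grip_width: 0.0177
```

```bash
python3 -m handwheel '[[255,0,-33,-32,0],[255,0,-33,-32,0],[255,0,-33,-32,0],[255,0,-33,-32,0],[255,0,-33,-32,0],[255,0,-33,-32,0],[255,0,-33,-32,0],[255,0,-33,-30,0]]'; python3 -m handwheel '[[255,0,0,0,-0.18],[255,0,0,0,-0.18],[255,0,0,0,0]]'
python3 - <<'E'
from h import *
from bench import *
o=get_obs();print(o["tool_pos"],o["grip_width"],o["ft_force"])
from scipy.spatial.transform import Rotation as Ro
R=Ro.from_quat(o["ee_rot"],scalar_first=True).as_matrix();print(R.round(4))
print("tool err mm",R.T@(np.array([.5495,.0055,.205])-o["tool_pos"])*1000)
for n in("top","scene"):
    p,d=capture(n);cv2.imwrite(f"pics/{n}1.png",p[:,:,::-1]);print(n,proj(n,o["tool_pos"]))
E
```

```text
t: 2.1
tool_pos: [0.5486, 0.0054, 0.2052]
ee_rot: [0.561, -0.43, 0.561, 0.431]
ft_force: [0.6, 0.4, -0.4]
grip_width: 0.0007
t: 2.48
tool_pos: [0.548, 0.0067, 0.2051]
ee_rot: [0.475, -0.523, 0.475, 0.524]
ft_force: [0.5, -0.3, -0.3]
grip_width: 0.0001
[0.54800457 0.00668213 0.2051196 ] 0.00012197151270847232 [ 0.49861452 -0.28575788 -0.29069896]
[[-8.000e-04 -9.953e-01 -9.680e-02]
 [ 4.000e-04 -9.680e-02  9.953e-01]
 [-1.000e+00  7.000e-04  5.000e-04]]
tool err mm [ 0.11793314 -1.37405753 -1.3214029 ]
top [318.09934125 244.60257578]
scene [325.25766288 210.18976974]
```

View pics/scene1.png

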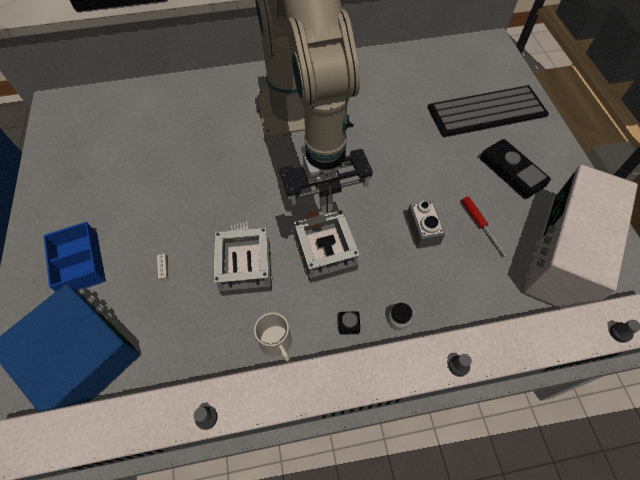

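The picture shows the closed fingers above the main unit, tip near (325,210) as projected. The unit is undisturbed. Descending.

```bash
python3 -m handwheel '[[255,30,-1.4,-1.3,0],[255,30,0,0,0],[255,30,0,0,0],[255,22,0,0,0],[255,0,0,0,0]]'
python3 -m handwheel '[[255,8,0,0,0],[255,8,0,0,0],[255,8,0,0,0],[255,8,0,0,0],[255,4,0,0,0],[255,0,0,0,0]]'
```

```text
t: 3.2
tool_pos: [0.5484, 0.0059, 0.0921]
ee_rot: [0.474, -0.523, 0.476, 0.525]
ft_force: [0.2, -0.1, -0.3]
grip_width: 0.0004
t: 3.95
tool_pos: [0.5492, 0.0056, 0.0571]
ee_rot: [0.474, -0.524, 0.475, 0.524]
ft_force: [-1.3, -1.3, 1.9]
grip_width: 0.0004
```

```bash
python3 -m handwheel '[[255,3,0,0,0],[255,2,0,0,0],[255,0,0,0,0]]'
```

```text
t: 4.32
tool_pos: [0.5495, 0.0056, 0.0538]
ee_rot: [0.475, -0.524, 0.475, 0.524]
ft_force: [-5.0, 0.6, 16.4]
grip_width: 0.0006
```

```bash
python3 -m handwheel '[[255,1,0,0,0],[255,0,0,0,0],[255,0,0,0,0]]'; python3 -m handwheel '[[255,-15,0,0,0],[255,-35,0,0,0],[255,-40,0,0,0],[255,-30,0,0,0],[255,0,0,0,0]]'
python3 - <<'E'
from h import *
from bench import *
from scipy.spatial.transform import Rotation as Ro
o=get_obs();R=Ro.from_quat(o["ee_rot"],scalar_first=True).as_matrix()
print("tool err mm",R.T@(np.array([.5546,.2795,.16])-o["tool_pos"])*1000)
E
```

```text
t: 4.7
tool_pos: [0.5496, 0.0056, 0.0536]
ee_rot: [-0.475, 0.524, -0.475, -0.524]
ft_force: [-6.8, 1.1, 22.0]
grip_width: 0.0006
t: 5.32
tool_pos: [0.552, 0.0058, 0.1738]
ee_rot: [-0.476, 0.526, -0.473, -0.523]
ft_force: [-0.4, 0.9, 0.6]
grip_width: 0.0005
tool err mm [ 13.90182099 -29.55304757 272.09302917]
```

The lever hit its stop: 22 N at z = 53.6 mm. Moving above the large button, then checking the lever in a picture.

```bash
python3 -m handwheel '[[255,0,-5,45,0],[255,0,-5,45,0],[255,0,-5,45,0],[255,0,-5,45,0],[255,0,-5,46,0],[255,0,-5,46,0],[255,0,0,0,0],[255,0,0,0,0]]'
python3 - <<'E'
from h import *
from bench import *
from scipy.spatial.transform import Rotation as Ro
o=get_obs();R=Ro.from_quat(o["ee_rot"],scalar_first=True).as_matrix()
print("tool err mm",R.T@(np.array([.5546,.2795,.09])-o["tool_pos"])*1000)
p,d=capture("scene");t,dt=capture("top")
for n,q in(("top",(slice(238,266),slice(306,332),t,dt)),("scene",(slice(228,258),slice(308,344),p,d))):
    a,b,im,dd=q;c=camera_params(n);m=cv2.cvtColor(im,cv2.COLOR_RGB2GRAY)[a,b]<60
    v,u=np.nonzero(m);z=dd[a,b][m];P=(np.stack([(u+b.start-c["cx"])/c["fx"]*z,(v+a.start-c["cy"])/c["fy"]*z,z],-1)-c["t"])@np.array(c["R"])
    w=P[(P[:,0]<.562)&(P[:,2]>.035)];print(n,len(w),np.percentile(w[:,2],[10,50,90]))
A=cv2.resize(p[170:285,285:460,::-1],None,fx=4,fy=4,interpolation=cv2.INTER_CUBIC);cv2.imwrite("pics/z2.png",A)
E
```

```text
t: 6.32
tool_pos: [0.5523, 0.2783, 0.1701]
ee_rot: [-0.474, 0.524, -0.475, -0.524]
ft_force: [1.0, 0.2, 1.5]
grip_width: 0.0005
tool err mm [80.11746217 -2.56656812  1.10368818]
top 194 [0.04985475 0.05302772 0.05565842]
scene 150 [0.03613024 0.05256379 0.05578354]
```

View pics/z2.png

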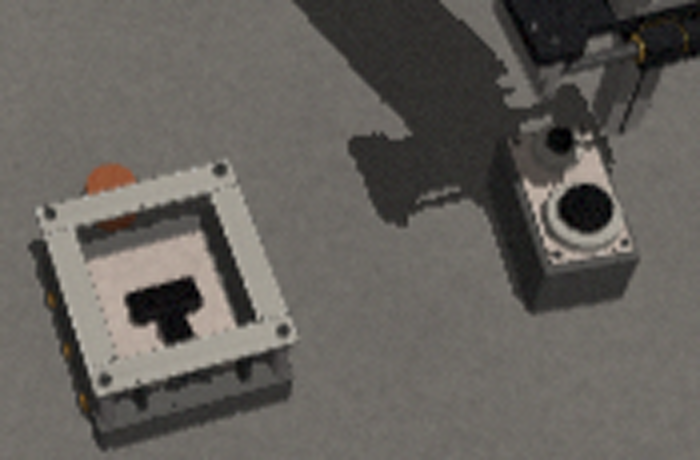

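The lever pad now reads about 53 mm, which is down. The station is unmoved, with its large button at (585,208) in the crop. Pressing the button.

```bash
python3 -m handwheel '[[255,30,-2.5,1,0],[255,30,0,0,0],[255,20,0,0,0],[255,0,0,0,0]]'
python3 -m handwheel '[[255,3,0,0,0],[255,3,0,0,0],[255,3,0,0,0],[255,2,0,0,0],[255,0,0,0,0]]'
```

```text
t: 6.92
tool_pos: [0.5543, 0.2784, 0.09]
ee_rot: [0.474, -0.523, 0.476, 0.524]
ft_force: [0.4, 0.2, 0.8]
grip_width: 0.0006
t: 7.55
tool_pos: [0.5557, 0.2807, 0.0809]
ee_rot: [-0.475, 0.524, -0.474, -0.524]
ft_force: [-0.2, -0.7, 3.0]
grip_width: 0.0005
```

```bash
python3 -m handwheel '[[255,2,0,0,0],[255,2,0,0,0],[255,0,0,0,0],[255,0,0,0,0]]'
```

```text
t: 8.05
tool_pos: [0.5557, 0.2808, 0.0782]
ee_rot: [-0.475, 0.524, -0.474, -0.524]
ft_force: [-1.6, -1.1, 14.0]
grip_width: 0.0005
```

```bash
python3 -m handwheel '[[255,1,0,0,0],[255,0,0,0,0],[255,0,0,0,0]]'; python3 -m handwheel '[[255,-10,0,0,0],[255,-30,0,0,0],[255,-40,0,0,0],[255,-40,0,0,0],[255,0,0,0,0],[255,0,-40,0,0],[255,0,0,0,0],[255,0,0,0,0]]'
python3 -m handwheel '[[255,0,50,0,0],[255,0,50,0,0],[255,0,50,0,0],[255,0,50,0,0],[255,0,0,0,0]]'
python3 - <<'E'
from h import *
from bench import *
for n in("top","scene"):
    p,d=capture(n);cv2.imwrite(f"pics/{n}3.png",p[:,:,::-1])
    if n=="top":
        q=np.load("top0.npz");print("button depth change",np.median(d[247:253,186:193])-np.median(q["d"][247:253,186:193]))
        a=(cv2.absdiff(p,q["p"]).max(2)>40);print("changed px station, branch:",a[235:292,175:215].sum(),a[205:290,383:455].sum())
print(get_obs()["ft_force"])
E
```

```text
t: 8.43
tool_pos: [0.5558, 0.2808, 0.078]
ee_rot: [-0.475, 0.524, -0.474, -0.524]
ft_force: [-2.9, -2.1, 19.7]
grip_width: 0.0002
t: 9.43
tool_pos: [0.5934, 0.2843, 0.1937]
ee_rot: [0.473, -0.524, 0.476, 0.525]
ft_force: [0.4, -0.8, 0.5]
grip_width: 0.0008
t: 10.05
tool_pos: [0.3906, 0.2639, 0.1952]
ee_rot: [0.472, -0.524, 0.475, 0.526]
ft_force: [0.7, -0.0, 0.1]
grip_width: 0.0005
button depth change 6.824732e-05
changed px station, branch: 0 0
[ 0.5509384  -0.33654412 -0.27542131]
```

View pics/top3.png

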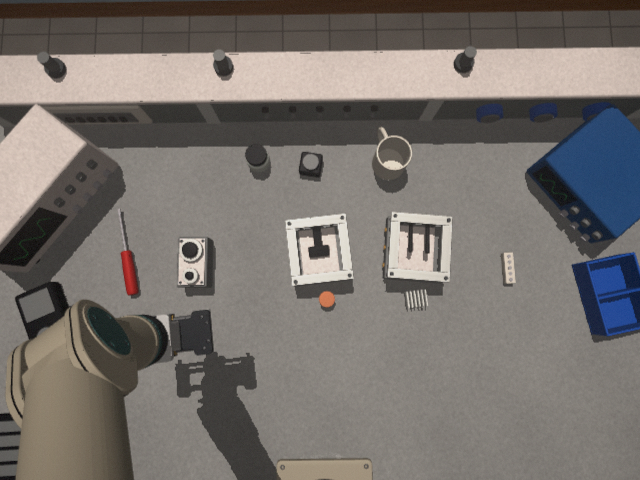

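The top view shows the station at (194,262) and the branch unit unchanged, the paddle down at (320,245), and the arm clear at about (200,335). Handing in.

```bash
python3 -c "
from bench import *
print(close_job())"
```

```text
the job is handed in; nothing more can be done
None
```

The job is handed in after about 10 s of the 45 s allowed. `close_job` gives no verdict, so the checks below are my own.

- **Main lever:** I pressed it with the closed fingers through the guard window until it met its stop, at 22 N with the tip at z = 53.6 mm. In both cameras the pad then measured about 53 mm high, which is fully down.
- **Large button:** I then pressed it onto its stop, at about 20 N with the tip at z = 78.0 mm, and let it go. Its depth reading afterwards matched the start to within 0.1 mm, so it is out again.
- **Everything else:** The station and branch unit areas showed no changed pixels between the first and last top pictures. The other things look to be in their places by eye. I saw no sign of touching a guard frame, but the only evidence is the wrist force and the pictures.
- **At hand-in:** The arm was clear of everything and the wrist force was near zero.

No check failed or disagreed.

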